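# Fit the hex key into the regulator's recessed adjusting screw

### The job

The gas regulator's adjusting screw sits deep in the round bonnet on its top. Take the red-handled hex key out of the stand, turn it to match the hexagon socket, lower it gently (do not let it fall from above) until it is fully home, and let go, leaving it standing upright in the screw ready for use. The blue-handled square key stays in the stand.

Things in the scene. Friction and masses are not known exactly. Their poses are not given: they have to be found in the camera images.
- hex_key_red: Loose T-handle hex key, 120 g, 106 mm tall, upright in either pocket of the stand. Steel hexagon shank 16 mm across flats. Red cross handle: 80 mm long (key's y), 20 mm thick (key's x, flat sides), from 80 to 106 mm above the tip; red collar, 19 mm diameter, down to 62 mm. Origin: centre of the tip (bottom end), z up to the handle. One pair of flats is parallel to the handle.
- square_key_blue: Loose T-handle key of the same size, blue handle, square 13 mm steel shank; the wrong key, in the other pocket. Origin: centre of the tip; z up, y along the handle. To be left where it is.
- regulator: Fixed gas regulator: alloy block 70x70x35 mm, brass ports on two sides (its +-y), grey bonnet 64 mm wide, 80 mm high. Origin: centre of underside, z up. In the bonnet on the z axis a screw that never turns: hexagon socket 17.6 mm across flats, floor at 35, edge at 55, steep lead-in to 38 mm wide at 77 mm height. Key fits with handle parallel to the port line or 60 deg off it, within 12 deg.
- key_stand: Fixed grey block 60 x 185 x 45 mm (long along its y) with two round pockets 21 mm wide and 35 mm deep, 55 mm to either side of its centre along y; their floors are 10 mm above the worktop. Origin: centre of the underside; z up.
Mind the look-alikes: they are no part of the job. Of the things that look like the hex_key_red, the smaller one is meant.

How it is judged:
By the outcome, as a careful person would: the job done as asked, in the order asked, and still so for the second after the job is handed in, with the robot touching nothing.
It also fails if it takes over 38 s, if anything falls off the work surface, if the arm or the gripper's body presses on something with over 40 N, if the wrist force passes 120 N, or if a joint passes its speed limit or range.

### The arm

A 6-joint arm with a two-finger parallel gripper is mounted at the origin on a cart in front of the work surface, level with it; the furniture and walls round the work are solid. World frame = base frame: x ahead of the robot, y to its left, z up, the work surface at z = 0. Lengths are in m, angles in degrees, forces in N, time in s.
With the tool pointing down it reaches from about 0.4 to 0.825 m from the base axis. Payload 7 kg.
Tool frame: the origin (TCP) lies on the centre line of the jaws, within the pads' length; the fingertips stand 11 mm ahead of it and the grasp point (between the pads) lies 8 mm behind it; z points along the fingers, y is the line along which they close (so a half turn about z gives the same grasp; the last joint's range is limited). The gripper opens to 88 mm and grips with 3 to 60 N. Pads are 19 mm wide; open, the fingers measure 130 mm over their backs; the gripper's body (78 mm by 193 mm) begins 47 mm behind the grasp point.
Start: joints at [81.079, 20.546, 0.682, 0, -70.136, -16.507], TCP at [0.29, 0.61, 0.238] pointing down, gripper open.
Joint ranges: [-176.03, 176.03], [-82.01, 121.73], [-58.28, 71.71], [-173.87, 95.51], [-174.79, -0.11], [-173.66, 173.66]. Speed limits (degrees/s): [136.94, 136.94, 172.46, 180, 180, 180].

### API

Orientations are given as [roll, pitch, yaw] about the fixed x, y, z axes, in that order (R = Rz(yaw) Ry(pitch) Rx(roll)).
In Python, from plant import r, capture, camera_model, job gives the robot as it stands.
- The arm moves only by the tool drive_tool, never from a script. Its argument "increments" is a list that holds one entry, the list of rows, each a list of 5 numbers: the gripper's target within -1 to 1 (fully open at 1, half-way at 0, shut at -1), then the shift along the tool's x, y, z scaled (see below), then the turn about the tool's z scaled (see below). In form: [[[gripper, tx, ty, tz, roll], ...]]. A call has 1 to 5 rows; each row is the pose to reach, as a shift and turn from the pose commanded when the call began, along the tool's axes at that moment, turning the shorter way round; what a row does not reach only later rows make up. The controller multiplies each number of a shift by 120 mm and each number of a turn by 360 degrees. A row lasts 1/8 s, in which the tool goes at most 62.5 mm and 10.7 degrees, less where a joint would pass 70% of its speed; a pose out of reach is approached as far as the arm can. A call with a number of a shift or a turn outside -1 to 1 is refused whole. A call with a gripper value outside its range is refused whole. The fingers move at their own pace and stop on an object; "squeeze" is the grip in N (left out, the last holds). Time passes only in rows, so rows that repeat a pose let the fingers close. It gives the time, the measured TCP pose, the force, the opening and the grip force at its end, in the units of the state.
- r.get_state(): the state, without advancing time (a new reading comes with each control period).
- capture(name): name is "scene" or "top"; returns the picture (420x560x3 uint8, red, green, blue); there is no depth.
- camera_model(name): a dict with "camera_matrix" (3x3 intrinsics, pixels), "k1" (the pictures are not rectified: a ray, as slopes to the right and down, at radius r is drawn at 1 + k1 r^2 times it, then the intrinsics apply), "rvec" (rotation vector, rad) and "tvec" (3), from world to camera coordinates, as OpenCV has them. Camera axes: x right, y down, z forward; pixel columns grow to the right and rows downward; lengths in m; the calibration is good to about 2 mm. A picture is of the moment at which its call begins. camera_model takes no time and is no camera call.
- job.close_job(): hands the job in; it is judged then, once.
The state is a dict: "time_s": time; "joints": joint angles; "qd": joint speeds; "joint_torque": joint torques, N m; "tcp_pos": TCP position; "eef_rot": TCP orientation; "contact_force": force on the tool from outside, world axes, zero at the start; "moment": the same for the moment, N m; "gripper_width": finger opening in m; "gripper_force": force on a finger pad.
Only numpy, scipy, OpenCV 4.12 (cv2) and the standard library are available. Lean on these libraries where they do the work, as an engineer would, in place of code of your own. Each camera call takes 0.05 s, during which the arm holds its last target. There are 200 camera calls.

## Working session

There is one attempt and no reset: what is moved stays moved. The work goes in short steps, Python scripts to look and compute and a tool call to move; the robot and the scene stay as the last step left them, time stands still between calls to the robot, and variables do not carry over. Pictures are saved under pics/ and viewed, at most 10 in all, crops included, and the job is handed in when it is done.

Besides the shell and the picture viewer there is one more tool, called after "Request:" by a JSON object that holds its "method" and its "body", one argument or row to a line. drive_tool: Moves the arm, as the interface text tells. Its arguments: {"type":"object","properties":{"increments":{"type":"array"},"squeeze":{"type":"number"}},"required":["increments"]}

```bash
mkdir -p pics
cat > h.py <<'E'
import numpy as np, cv2
from plant import r, capture, camera_model, job
def snap(n,f):
    im=capture(n); cv2.imwrite(f'pics/{f}.png',im[:,:,::-1]); return im
def ray(n,u,v):
    m=camera_model(n);K=np.array(m['camera_matrix']);R=cv2.Rodrigues(np.array(m['rvec'],float))[0];t=np.array(m['tvec'],float).ravel()
    p=cv2.undistortPoints(np.array([[[u,v]]],float),K,np.array([m['k1'],0,0,0.]))[0,0]
    return -R.T@t, R.T@np.array([p[0],p[1],1])
def at(n,u,v,z):
    c,d=ray(n,u,v); return c+d*(z-c[2])/d[2]
def proj(n,P):
    m=camera_model(n)
    return cv2.projectPoints(np.array(P,float).reshape(-1,1,3),np.array(m['rvec'],float),np.array(m['tvec'],float),np.array(m['camera_matrix']),np.array([m['k1'],0,0,0.]))[0][:,0]
E
python3 - <<'E'
from h import *
a=snap('scene','s0');b=snap('top','t0')
for n in('scene','top'):print(n,camera_model(n),ray(n,280,210))
print(r.get_state())
E
```

```text
scene {'camera_matrix': array([[396.69293146,   0.        , 280.64714821],
       [  0.        , 396.69293146, 210.32157072],
       [  0.        ,   0.        ,   1.        ]]), 'k1': -0.044647435331733716, 'rvec': array([ 1.4361408 ,  2.31529354, -0.74902358]), 'tvec': array([ 0.11017711, -0.33565777,  1.13375479])} (array([0.88083432, 0.32322077, 0.72791778]), array([-0.51727411, -0.2674752 , -0.81295008]))
top {'camera_matrix': array([[460.20542826,   0.        , 283.79439644],
       [  0.        , 460.20542826, 209.14872762],
       [  0.        ,   0.        ,   1.        ]]), 'k1': 0.04843501771400956, 'rvec': array([ 2.20020688, -2.16127249,  0.11571066]), 'tvec': array([0.05990559, 0.4704312 , 0.86428323])} (array([0.38773571, 0.07988395, 0.90286171]), array([ 0.09011366, -0.00487959, -0.99595538]))
{'time_s': 0.1, 'joints': array([ 8.10799112e+01,  2.05878098e+01,  6.38151077e-01, -1.62276542e-02,
       -7.01374418e+01, -1.65077627e+01]), 'qd': array([ 0.07288518,  0.02369255,  0.09455768, -0.029258  ,  0.07380087,
        0.00050055]), 'joint_torque': array([-2.00797811e-03, -5.84158623e+01,  2.93749398e+01,  7.01547816e+00,
        1.01877764e-02, -5.55519364e-05]), 'tcp_pos': array([0.28966701, 0.60920543, 0.2367091 ]), 'eef_rot': array([ 1.79912155e+02, -1.01242691e-02, -2.54333690e+01]), 'contact_force': array([-0.02196179,  0.54118604,  0.00933693]), 'moment': array([0.04287732, 0.00850697, 0.04845153]), 'gripper_force': 0.0, 'gripper_width': 0.08754804518663183}
```

View pics/s0.png

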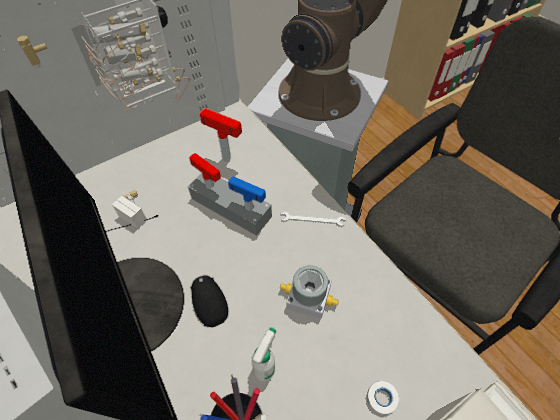

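View pics/t0.png

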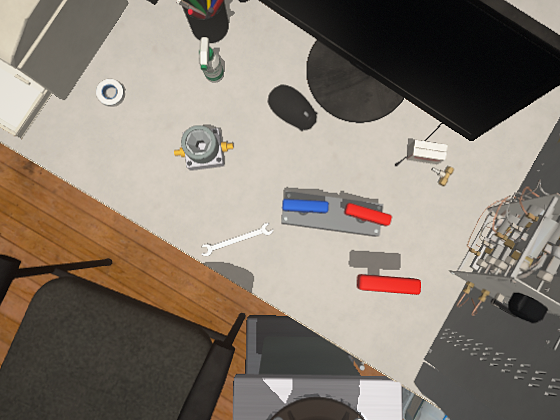

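Candidates for the red key: the T-key in the stand, at scene (205,167) and top (368,214), and the larger T-key standing free, at scene (220,123) and top (389,285). I choose the one in the stand. The blue key is at top (305,206), the regulator at top (201,145), and the pens in the cup are also red.

```bash
cat > m.py <<'E'
from h import *
a=cv2.imread('pics/t0.png');s=cv2.imread('pics/s0.png')
def mask(im,col):
    h=cv2.cvtColor(im,cv2.COLOR_BGR2HSV)
    if col=='r': return (((h[...,0]<8)|(h[...,0]>172))&(h[...,1]>150)&(h[...,2]>60)).astype('uint8')
    if col=='b': return ((abs(h[...,0].astype(int)-112)<10)&(h[...,1]>150)&(h[...,2]>60)).astype('uint8')
    return ((abs(h[...,0].astype(int)-22)<6)&(h[...,1]>120)&(h[...,2]>90)).astype('uint8')
if __name__=='__main__':
  for n,im in(('top',a),('scene',s)):
   for c in 'rby':
    for k in cv2.findContours(mask(im,c),0,2)[0]:
     if cv2.contourArea(k)>25:
      R=cv2.minAreaRect(k);B=cv2.boxPoints(R)
      z=.116 if c!='y' else .02
      P=np.array([at(n,*p,z)[:2] for p in B]);L=P[1]-P[0];M=P[2]-P[1]
      W=L if np.hypot(*L)>np.hypot(*M) else M
      print(n,c,np.round(R[0]),cv2.contourArea(k),P.mean(0).round(4),'sz',np.hypot(*L).round(3),np.hypot(*M).round(3),'yaw',np.degrees(np.arctan2(W[1],W[0])).round(1))
  cr=cv2.resize(a[180:240,275:400],None,fx=4,fy=4);c2=cv2.resize(a[120:180,150:275],None,fx=4,fy=4)
  cv2.imwrite('pics/c0.png',np.vstack([cr,c2]))
E
python3 m.py
```

```text
top r [389. 284.] 875.5 [ 0.3366 -0.1098] sz 0.026 0.107 yaw -93.4
top r [368. 214.] 484.0 [ 0.4542 -0.0748] sz 0.021 0.079 yaw -105.0
top r [216.   7.] 41.5 [0.8172 0.1962] sz 0.034 0.007 yaw -31.3
top b [305. 205.] 436.5 [0.4676 0.0332] sz 0.019 0.076 yaw -92.1
top y [179. 152.] 50.5 [0.5767 0.2731] sz 0.019 0.016 yaw -88.7
top y [226. 146.] 67.5 [0.5897 0.1818] sz 0.021 0.018 yaw -88.7
scene r [224. 406.] 209.5 [0.8318 0.2035] sz 0.009 0.053 yaw 75.7
scene r [252. 404.] 162.0 [0.8113 0.2371] sz 0.044 0.009 yaw -172.3
scene r [204. 168.] 390.5 [ 0.466  -0.0679] sz 0.038 0.092 yaw 74.0
scene r [219. 125.] 672.0 [ 0.3415 -0.1075] sz 0.073 0.119 yaw 85.9
scene r [446.  72.] 481.0 [-0.0972  0.3074] sz 0.289 0.047 yaw -178.8
scene r [494.  39.] 116.0 [-0.3187  0.4001] sz 0.366 0.059 yaw 169.7
scene b [216. 417.] 59.0 [0.8491 0.2008] sz 0.042 0.005 yaw 116.9
scene b [246. 191.] 453.5 [0.4803 0.0399] sz 0.043 0.085 yaw 87.9
scene y [555. 310.] 61.5 [0.4076 0.6604] sz 0.016 0.036 yaw 4.7
scene y [332. 300.] 69.0 [0.5746 0.2714] sz 0.021 0.02 yaw 116.2
scene y [286. 288.] 60.0 [0.5919 0.183 ] sz 0.021 0.019 yaw 116.3
scene y [406. 169.] 93.0 [0.1915 0.3041] sz 0.037 0.035 yaw 163.6
scene y [430. 147.] 43.5 [0.0917 0.3383] sz 0.034 0.026 yaw 167.2
scene y [372. 140.] 223.0 [0.1344 0.2014] sz 0.038 0.077 yaw 55.8
scene y [399. 119.] 54.5 [0.028  0.2405] sz 0.048 0.062 yaw 62.1
scene y [383. 109.] 73.5 [0.0065 0.1893] sz 0.036 0.041 yaw 62.2
```

View pics/c0.png

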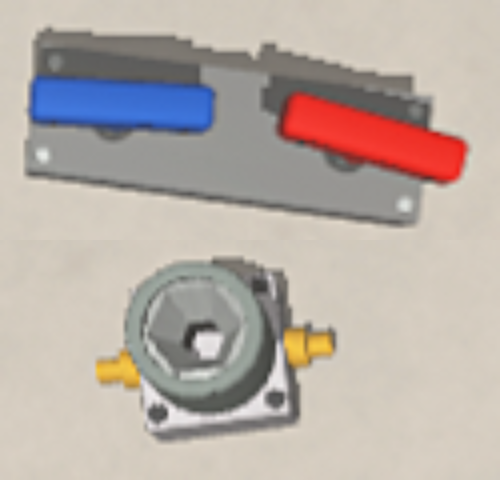

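The crop confirms it: the red key in the right-hand pocket, with a handle about 79 mm long. The free-standing T is about 1.3 times larger. The bonnet rim is centred near top (199,142).

Run:
```python
from m import *
for n,im,(x0,y0,x1,y1) in(('top',a,(150,110,250,185)),('scene',s,(270,250,350,330))):
    h=cv2.cvtColor(im,cv2.COLOR_BGR2HSV)[y0:y1,x0:x1].astype(int)
    mk=((abs(h[...,0]-75)<25)&(h[...,1]>18)&(h[...,1]<90)&(h[...,2]>105)).astype('uint8')
    for k in cv2.findContours(mk,cv2.RETR_CCOMP,2)[0]:
        if len(k)>30:
            u=cv2.fitEllipse(cv2.convexHull(k)); c=np.array(u[0])+[x0,y0]; print(n,c.round(1),np.round(u[1],1),at(n,*c,.08).round(4))
    cv2.imwrite(f'pics/m_{n}.png',mk*255)
for z in(.1,.2,.3,.4,.5):print(z,at('top',470,138,z)[:2].round(2))
# key from both views: ends of the handle
for n in('top','scene'):
    print(n,proj(n,[[.4542,-.0748,.116],[.4542,-.0748,.09],[.583,.2275,.08]]).round(1))
A=cv2.resize(s[150:190,180:230],None,fx=8,fy=8);B=cv2.resize(s[250:330,270:350],None,fx=5,fy=5)
o=np.zeros((400,800,3),'uint8');o[:320,:400]=A;o[:,400:]=B;cv2.imwrite('pics/c1.png',o)
```

```text
0.1 [ 0.59 -0.26]
0.2 [ 0.57 -0.22]
0.3 [ 0.54 -0.17]
0.4 [ 0.52 -0.13]
0.5 [ 0.49 -0.09]
top [[367.8 214.4]
 [364.9 215.5]
 [197.4 142. ]]
scene [[203.6 163.1]
 [205.6 171.3]
 [310.2 280.4]]
```

View pics/c1.png

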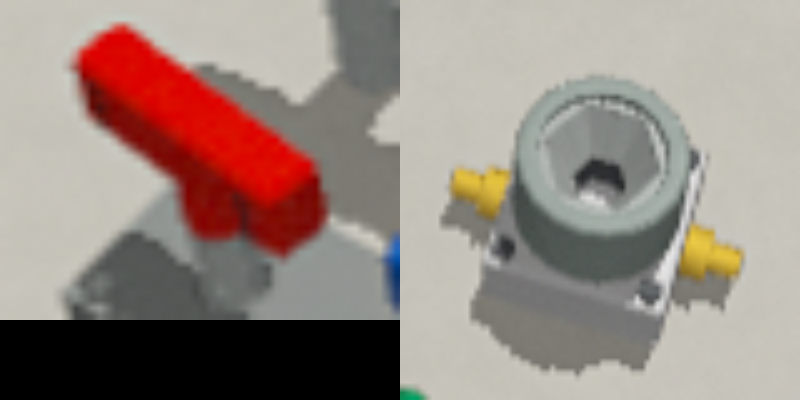

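Run:
```python
from m import *
f=lambda *p:at(*p)[:2].round(4)
print('bonnet',f('top',198.9,141.9,.08),f('scene',310,280.2,.08))
print('key',f('scene',204.5,164.1,.116),f('top',368,213.8,.116))
p,q=f('scene',191.7,155.2,.116),f('scene',217.1,173,.116);d=p-q;print('yaw scene',np.degrees(np.arctan2(*d[::-1])),np.hypot(*d),(p+q)/2)
# ports in crops
for n,P in(('scene',[(361.0,284.),(417.5-0,300.5)]),):pass
p,q=f('scene',270+455/5,250+182/5,.0175),f('scene',270+740/5-80,250+262/5,.0175);d=p-q;print('port scene',np.degrees(np.arctan2(*d[::-1])),(p+q)/2)
p,q=f('scene',270+55/5,250+184/5,.0175),f('scene',270+338/5,250+262/5,.0175);d=p-q;print('port scene',np.degrees(np.arctan2(*d[::-1])),(p+q)/2,np.hypot(*d))
p,q=f('top',150+97/4,120+131/4,.0175),f('top',150+335/4,120+102/4,.0175);d=p-q;print('port top',np.degrees(np.arctan2(*d[::-1])),(p+q)/2,np.hypot(*d))
c1,d1=ray('scene',8,92);c2,d2=ray('top',470,138)
t=np.linalg.lstsq(np.c_[d1,-d2],c2-c1,rcond=None)[0];print('mon',c1+d1*t[0],c2+d2*t[1])
```

```text
bonnet [0.5832 0.2249] [0.5827 0.2271]
key [ 0.4558 -0.0714] [ 0.4552 -0.0752]
yaw scene -104.00028753947231 0.07729611891938688 [ 0.45575 -0.0723 ]
port scene 151.02297984742847 [0.5475 0.298 ]
port scene -80.3777046866198 [0.58225 0.22825] 0.11187394692241799
port top 98.38170455032156 [0.58405 0.22535] 0.1159383456842472
mon [ 0.63947931 -0.24786173  0.37105526] [ 0.54001707 -0.16904616  0.31219651]
```

Request:
{"method": "drive_tool", "body": {
  "increments": [
    [[1, 0.27, 0.33, 0, 0], [1, 0.54, 0.66, 0, 0], [1, 0.8, 1, 0, 0]]
  ]
}}

```text
time_s: 0.48
tcp_pos: [0.3251, 0.4583, 0.237]
eef_rot: [179.9, -0.0, -25.4]
contact_force: [1.0, 0.1, 1.0]
gripper_width: 0.0877
gripper_force: 0.0
```

Request:
{"method": "drive_tool", "body": {
  "increments": [
    [[1, 0.27, 0.33, 0, 0], [1, 0.54, 0.66, 0, 0], [1, 0.8, 1, 0, 0]]
  ]
}}

```text
time_s: 0.85
tcp_pos: [0.3602, 0.3086, 0.2373]
eef_rot: [180.0, 0.0, -25.4]
contact_force: [0.7, 0.6, 0.7]
gripper_width: 0.0877
gripper_force: 0.0
```

Request:
{"method": "drive_tool", "body": {
  "increments": [
    [[1, 0.27, 0.33, 0, 0], [1, 0.54, 0.66, 0, 0], [1, 0.8, 1, 0, 0]]
  ]
}}

```text
time_s: 1.23
tcp_pos: [0.3953, 0.1591, 0.2375]
eef_rot: [-180.0, 0.0, -25.4]
contact_force: [0.9, 0.8, -0.0]
gripper_width: 0.0876
gripper_force: 0.0
```

Request:
{"method": "drive_tool", "body": {
  "increments": [
    [[1, 0.27, 0.33, 0, 0], [1, 0.54, 0.66, 0, 0], [1, 0.8, 1, 0, 0], [1, 0.8, 1, 0, 0]]
  ]
}}

```text
time_s: 1.72
tcp_pos: [0.4303, 0.0083, 0.2372]
eef_rot: [180.0, 0.0, -25.7]
contact_force: [-0.8, 0.9, -0.4]
gripper_width: 0.0872
gripper_force: 0.0
```

Request:
{"method": "drive_tool", "body": {
  "increments": [
    [[1, 0.25, 0.26, 0, 0.028], [1, 0.483, 0.524, 0, 0.056], [1, 0.483, 0.524, 0, 0.084], [1, 0.483, 0.524, 0, 0.112], [1, 0.483, 0.524, 0, 0.14]]
  ]
}}

```text
time_s: 2.35
tcp_pos: [0.4558, -0.0699, 0.2373]
eef_rot: [180.0, 0.0, -76.1]
contact_force: [0.3, 0.3, 0.3]
gripper_width: 0.0875
gripper_force: 0.0
```

Request:
{"method": "drive_tool", "body": {
  "increments": [
    [[1, 0, 0, 0, 0.028], [1, 0, 0, 0, 0.056], [1, 0, 0, 0, 0.079], [1, 0, 0, 0, 0.079], [1, 0, 0, 0, 0.079]]
  ]
}}

```text
time_s: 2.98
tcp_pos: [0.4558, -0.07, 0.2375]
eef_rot: [180.0, -0.0, -104.1]
contact_force: [-0.3, -0.6, -0.0]
gripper_width: 0.0878
gripper_force: 0.0
```

Run:
```python
from h import *
snap('scene','s1')
s=r.get_state();print(s['joints'].round(1),s['tcp_pos'].round(4),s['eef_rot'])
```

```text
[ 15.8  -0.1 -25.1  -0.  -65.  -29.9] [ 0.4559 -0.0701  0.2375] [ 1.79995768e+02 -9.08076408e-04 -1.04091160e+02]
```

View pics/s1.png

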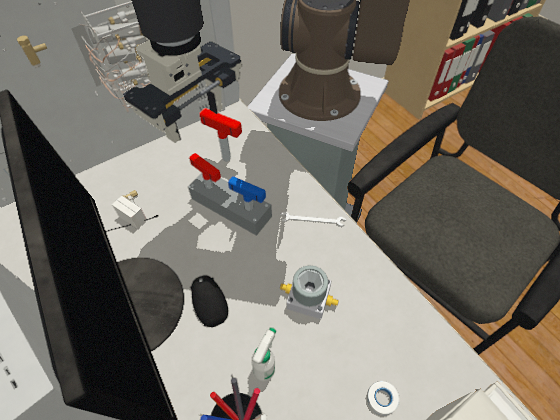

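The scene picture shows the open gripper straddling the small red key at (205,167). I'm descending.

Request:
{"method": "drive_tool", "body": {
  "increments": [
    [[1, 0.03, 0, 0.35, 0], [1, 0.03, 0, 0.7, 0]]
  ]
}}

```text
time_s: 3.28
tcp_pos: [0.4553, -0.0738, 0.153]
eef_rot: [-179.9, 0.1, -104.2]
contact_force: [0.3, 0.7, -0.3]
gripper_width: 0.0876
gripper_force: 0.0
```

Request:
{"method": "drive_tool", "body": {
  "increments": [
    [[1, 0, 0, 0.2, 0], [1, 0, 0, 0.38, 0], [1, 0, 0, 0.48, 0], [1, 0, 0, 0.48, 0]]
  ]
}}

```text
time_s: 3.78
tcp_pos: [0.4547, -0.074, 0.0955]
eef_rot: [179.9, -0.0, -104.2]
contact_force: [0.3, 0.4, 1.3]
gripper_width: 0.0876
gripper_force: 0.0
```

Request:
{"method": "drive_tool", "body": {
  "increments": [
    [[-1, 0, 0, 0, 0], [-1, 0, 0, 0, 0], [-1, 0, 0, 0, 0], [-1, 0, 0, 0, 0], [-1, 0, 0, 0, 0]]
  ],
  "squeeze": 25
}}

```text
time_s: 4.4
tcp_pos: [0.455, -0.0739, 0.0961]
eef_rot: [-180.0, 0.0, -104.3]
contact_force: [-0.3, 0.2, 0.3]
gripper_width: 0.0432
gripper_force: 0.0
```

Request:
{"method": "drive_tool", "body": {
  "increments": [
    [[-1, 0, 0, 0, 0], [-1, 0, 0, 0, 0], [-1, 0, 0, 0, 0], [-1, 0, 0, 0, 0], [-1, 0, 0, 0, 0]]
  ]
}}

```text
time_s: 5.03
tcp_pos: [0.4549, -0.074, 0.0959]
eef_rot: [180.0, -0.0, -104.3]
contact_force: [-0.2, -0.4, -0.2]
gripper_width: 0.0197
gripper_force: 24.9
```

Request:
{"method": "drive_tool", "body": {
  "increments": [
    [[-1, 0, 0, -0.12, 0], [-1, 0, 0, -0.32, 0], [-1, 0, 0, -0.52, 0], [-1, 0, 0, -0.75, 0], [-1, 0, 0, -0.92, 0]]
  ],
  "squeeze": 35
}}

```text
time_s: 5.65
tcp_pos: [0.455, -0.0739, 0.2074]
eef_rot: [-180.0, 0.0, -104.3]
contact_force: [0.2, 0.4, -2.0]
gripper_width: 0.0201
gripper_force: 34.9
```

Run:
```python
from h import *
a=snap('scene','s2')[:,:,::-1];b=snap('top','t2')[:,:,::-1]
o=np.zeros((480,800,3),'uint8');o[:,:400]=cv2.resize(a[60:240,130:280],(400,480));o[:,400:]=cv2.resize(b[120:300,300:450],(400,480));cv2.imwrite('pics/c2.png',o)
s=r.get_state();print(s['tcp_pos'].round(4),s['eef_rot'].round(1),s['gripper_width'],s['contact_force'])
```

```text
[ 0.4562 -0.0738  0.2084] [-1.798e+02  1.000e-01 -1.042e+02] 0.019594213330753108 [ 0.14285478 -0.60279725 -0.42813366]
```

View pics/c2.png

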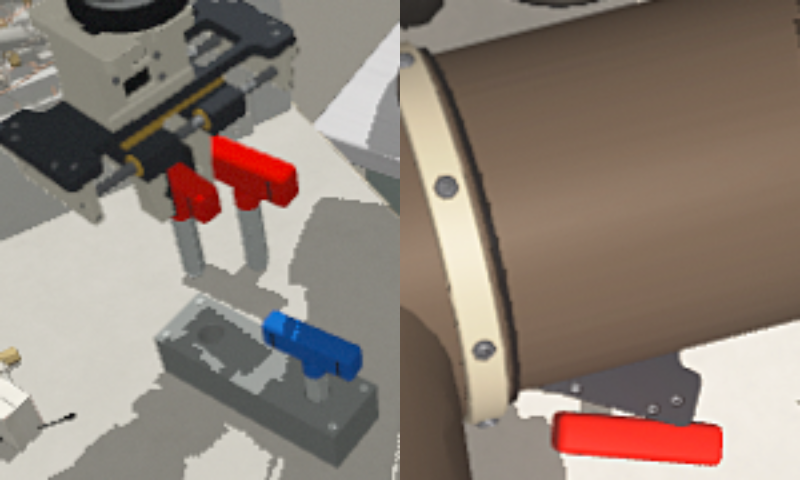

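The key is clear of the stand and upright in the jaws, with its tip at about scene (202,161). The blue key is still seated. Next is the carry to the regulator.

Request:
{"method": "drive_tool", "body": {
  "increments": [
    [[-1, 0, 0, -0.2, 0], [-1, -0.3, -0.05, -0.2, 0], [-1, -0.6, -0.1, -0.2, 0], [-1, -0.9, -0.141, -0.2, 0]]
  ]
}}

```text
time_s: 6.25
tcp_pos: [0.4979, 0.0274, 0.2293]
eef_rot: [179.9, -0.0, -104.3]
contact_force: [0.5, 0.6, -1.7]
gripper_width: 0.0195
gripper_force: 34.9
```

Request:
{"method": "drive_tool", "body": {
  "increments": [
    [[-1, -0.3, -0.05, 0, 0], [-1, -0.6, -0.1, 0, 0], [-1, -0.9, -0.141, 0, 0]]
  ]
}}

```text
time_s: 6.62
tcp_pos: [0.5409, 0.1281, 0.229]
eef_rot: [179.9, -0.1, -104.3]
contact_force: [0.7, -1.2, -1.1]
gripper_width: 0.0201
gripper_force: 34.9
```

Request:
{"method": "drive_tool", "body": {
  "increments": [
    [[-1, -0.3, -0.05, 0, -0.02], [-1, -0.6, -0.1, 0, -0.04], [-1, -0.89, -0.141, 0, -0.065], [-1, -0.89, -0.141, 0, -0.065], [-1, -0.89, -0.141, 0, -0.065]]
  ]
}}

```text
time_s: 7.25
tcp_pos: [0.5831, 0.226, 0.229]
eef_rot: [179.9, -0.0, -80.9]
contact_force: [-0.0, -0.6, -1.3]
gripper_width: 0.0198
gripper_force: 34.9
```

Run:
```python
from h import *
a=snap('scene','s3')[:,:,::-1];b=snap('top','t3')[:,:,::-1]
o=np.zeros((480,800,3),'uint8');o[:,:400]=cv2.resize(a[170:350,235:385],(400,480));o[:,400:]=cv2.resize(b[60:240,130:280],(400,480));cv2.imwrite('pics/c3.png',o)
s=r.get_state();p=s['tcp_pos'];print(p.round(4),s['eef_rot'].round(1),s['gripper_width'],s['joints'].round(1))
print(((proj('scene',[[p[0],p[1],p[2]-.086],[p[0],p[1],p[2]-.025]])-[235,170])*480/180).round(0))
```

```text
[0.5833 0.2256 0.2299] [179.9  -0.  -81. ] 0.019599213972731906 [ 39.   16.2  -6.5  -0.  -67.3 -29.9]
[[203. 249.]
 [209. 198.]]
```

View pics/c3.png

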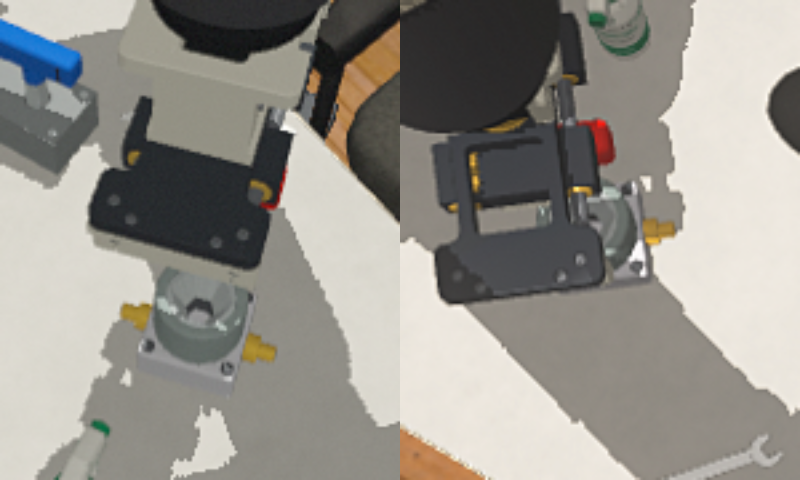

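The bonnet is visible under the jaws, at scene crop (200,310), with the tip hidden behind the gripper. I'll check the in-hand offset on the earlier picture.

Run:
```python
from h import *
im=cv2.imread('pics/s2.png')
print(proj('scene',[[.4562,-.0738,.1224],[.4562,-.0738,.14],[.4562+.01*.243,-.0738+.01*.97,.1224]]).round(1))
# steel shank mask rows
g=im[148:165,192:212].astype(int)
for i,row in enumerate(g): print(148+i,' '.join('%3d'%v for v in row[:,1]))
```

```text
[[202.9 161.8]
 [201.5 155.9]
 [206.2 164.1]]
148 207 208 211 171 110 117 121 120 123 122 111 101 147 200 210 207 205 206 206 208
149 208 208 211 192 141 113 118 122 123 121 121 105 120 195 208 206 206 206 208 208
150 209 211 211 191 140 110 122 120 120 122 128 111  92 193 212 209 209 208 208 207
151 210 210 210 191 141 111 120 121 120 122 123 103  93 173 206 210 208 209 207 206
152 209 209 210 212 170 110 116 119 121 123 120 108  98 146 199 210 209 208 208 208
153 208 208 209 212 192 141 116 119 121 121 122 121 106 119 196 212 208 208 208 207
154 209 209 209 212 190 141 112 118 120 122 123 123 109  94 195 209 206 207 208 209
155 210 209 209 211 215 170 110 119 123 121 121 123 102  90 173 204 209 207 207 207
156 210 209 211 210 213 183 130 116 118 120 122 122 104  95 152 201 210 208 209 207
157 211 210 211 209 212 190 139 114 120 121 121 122 115 101 152 204 211 209 209 210
158 210 210 209 210 211 191 140 112 118 121 122 121 132 112 104 197 213 211 209 210
159 207 208 207 208 209 214 169 111 119 122 122 121 120  96 101 124 128 126 194 209
160 209 209 210 209 209 211 178 124 114 118 119 120 121 104 111 129 132 130 127 124
161 208 209 207 207 208 212 189 138 113 117 121 121 122 114 124 134 133 132 132 131
162 207 209 208 208 209 211 215 192 141 124 122 121 133 125 131 133 134 134 134 132
163 208 207 208 208 207 210 213 171 123 158 140 138 116 122 132 136 134 134 134 132
164 207 206 208 209 208 211 169 127 133 136 113 127 135 135 134 134 135 131 134 133
```

Request:
{"method": "drive_tool", "body": {
  "increments": [
    [[-1, 0, 0, 0.2, 0], [-1, 0, 0, 0.4, 0], [-1, 0, 0, 0.5, 0], [-1, 0, 0, 0.5, 0]]
  ]
}}

```text
time_s: 7.85
tcp_pos: [0.5834, 0.2257, 0.1699]
eef_rot: [179.9, -0.0, -80.9]
contact_force: [0.3, 0.1, -0.5]
gripper_width: 0.0198
gripper_force: 34.9
```

Request:
{"method": "drive_tool", "body": {
  "increments": [
    [[-1, 0, 0, 0.04, 0], [-1, 0, 0, 0.08, 0], [-1, 0, 0, 0.12, 0], [-1, 0, 0, 0.15, 0], [-1, 0, 0, 0.15, 0]]
  ],
  "squeeze": 20
}}

```text
time_s: 8.48
tcp_pos: [0.5836, 0.2263, 0.152]
eef_rot: [180.0, -0.0, -80.9]
contact_force: [0.2, 0.0, -1.3]
gripper_width: 0.02
gripper_force: 19.9
```

Request:
{"method": "drive_tool", "body": {
  "increments": [
    [[-1, 0, 0, 0.03, 0], [-1, 0, 0, 0.05, 0], [-1, 0, 0, 0.05, 0]]
  ]
}}

```text
time_s: 8.85
tcp_pos: [0.5836, 0.2263, 0.1461]
eef_rot: [180.0, -0.0, -80.9]
contact_force: [-0.5, 0.5, -1.8]
gripper_width: 0.0201
gripper_force: 19.9
```

Request:
{"method": "drive_tool", "body": {
  "increments": [
    [[-1, 0, 0, 0.015, 0], [-1, 0, 0, 0.03, 0], [-1, 0, 0, 0.03, 0]]
  ]
}}

```text
time_s: 9.22
tcp_pos: [0.5836, 0.2263, 0.1426]
eef_rot: [180.0, -0.0, -80.9]
contact_force: [-0.9, 0.1, -1.0]
gripper_width: 0.02
gripper_force: 19.9
```

Request:
{"method": "drive_tool", "body": {
  "increments": [
    [[-1, 0, 0, 0.015, 0], [-1, 0, 0, 0.03, 0], [-1, 0, 0, 0.03, 0]]
  ]
}}

```text
time_s: 9.6
tcp_pos: [0.5837, 0.2266, 0.1391]
eef_rot: [-180.0, 0.0, -80.9]
contact_force: [-0.7, 1.3, -0.8]
gripper_width: 0.0203
gripper_force: 19.9
```

Request:
{"method": "drive_tool", "body": {
  "increments": [
    [[-1, 0, 0, 0.015, 0], [-1, 0, 0, 0.03, 0], [-1, 0, 0, 0.045, 0], [-1, 0, 0, 0.045, 0]]
  ]
}}

```text
time_s: 10.1
tcp_pos: [0.5835, 0.2265, 0.1333]
eef_rot: [180.0, 0.0, -80.9]
contact_force: [-1.4, 4.3, -2.0]
gripper_width: 0.0196
gripper_force: 20.0
```

Request:
{"method": "drive_tool", "body": {
  "increments": [
    [[-1, 0, 0, 0.015, 0], [-1, 0, 0, 0.03, 0], [-1, 0, 0, 0.045, 0], [-1, 0, 0, 0.045, 0]]
  ]
}}

```text
time_s: 10.6
tcp_pos: [0.5836, 0.2264, 0.128]
eef_rot: [180.0, -0.0, -80.9]
contact_force: [-2.0, 2.3, -1.6]
gripper_width: 0.0199
gripper_force: 20.0
```

Request:
{"method": "drive_tool", "body": {
  "increments": [
    [[-1, 0, 0, 0.015, 0], [-1, 0, 0, 0.03, 0], [-1, 0, 0, 0.04, 0], [-1, 0, 0, 0.04, 0]]
  ]
}}

```text
time_s: 11.1
tcp_pos: [0.5837, 0.2264, 0.1234]
eef_rot: [180.0, 0.0, -80.9]
contact_force: [-1.9, 3.7, 0.0]
gripper_width: 0.0198
gripper_force: 20.0
```

Request:
{"method": "drive_tool", "body": {
  "increments": [
    [[-1, 0, 0, 0.01, 0], [-1, 0, 0, 0.018, 0], [-1, 0, 0, 0.018, 0]]
  ]
}}

```text
time_s: 11.48
tcp_pos: [0.5837, 0.2264, 0.1213]
eef_rot: [180.0, 0.0, -80.9]
contact_force: [-2.2, 3.4, 0.1]
gripper_width: 0.0202
gripper_force: 20.0
```

Close to the floor now, so I'm feeling for contact with small steps.

Request:
{"method": "drive_tool", "body": {
  "increments": [
    [[-1, 0, 0, 0.006, 0], [-1, 0, 0, 0.012, 0], [-1, 0, 0, 0.012, 0]]
  ]
}}

```text
time_s: 11.85
tcp_pos: [0.5839, 0.2263, 0.121]
eef_rot: [-180.0, -0.0, -80.9]
contact_force: [-5.1, 3.1, 7.1]
gripper_width: 0.0202
gripper_force: 20.0
```

Request:
{"method": "drive_tool", "body": {
  "increments": [
    [[-1, 0, 0, 0.006, 0], [-1, 0, 0, 0.01, 0], [-1, 0, 0, 0.01, 0]]
  ]
}}

```text
time_s: 12.22
tcp_pos: [0.5842, 0.2264, 0.1209]
eef_rot: [-179.9, -0.0, -80.8]
contact_force: [-6.6, 2.0, 14.7]
gripper_width: 0.0197
gripper_force: 20.0
```

Bottomed out at the expected height, so I'm releasing and retreating straight up.

Request:
{"method": "drive_tool", "body": {
  "increments": [
    [[-0.4, 0, 0, -0.008, 0], [-0.2, 0, 0, -0.008, 0], [0.2, 0, 0, -0.008, 0], [0.2, 0, 0, -0.008, 0], [0.2, 0, 0, -0.008, 0]]
  ],
  "squeeze": 5
}}

```text
time_s: 12.85
tcp_pos: [0.5838, 0.2263, 0.1195]
eef_rot: [180.0, -0.0, -80.9]
contact_force: [-0.4, 0.2, -0.1]
gripper_width: 0.0519
gripper_force: 0.0
```

Request:
{"method": "drive_tool", "body": {
  "increments": [
    [[0.2, 0, 0, -0.03, 0], [0.2, 0, 0, -0.15, 0], [0.2, 0, 0, -0.4, 0], [0.2, 0, 0, -0.7, 0], [0.2, 0, 0, -1, 0]]
  ]
}}

```text
time_s: 13.48
tcp_pos: [0.5838, 0.2263, 0.2422]
eef_rot: [-179.9, 0.0, -80.9]
contact_force: [0.9, 0.8, 0.0]
gripper_width: 0.0525
gripper_force: 0.0
```

Request:
{"method": "drive_tool", "body": {
  "increments": [
    [[0.2, -0.3, -0.3, 0, 0], [0.2, -0.6, -0.6, 0, 0], [0.2, -1, -0.9, 0, 0], [0.2, -1, -0.9, 0, 0], [0.2, -1, -0.9, 0, 0]]
  ]
}}

```text
time_s: 14.1
tcp_pos: [0.6712, 0.362, 0.2399]
eef_rot: [180.0, -0.0, -80.8]
contact_force: [-0.9, -0.8, 0.8]
gripper_width: 0.0527
gripper_force: 0.0
```

Run:
```python
from h import *
a=snap('scene','s4')[:,:,::-1];b=snap('top','t4')[:,:,::-1]
o=np.zeros((480,800,3),'uint8');o[:,:400]=cv2.resize(a[190:370,235:385],(400,480));o[:,400:]=cv2.resize(b[60:240,130:280],(400,480));cv2.imwrite('pics/c4.png',o)
s=r.get_state();print(s['time_s'],s['tcp_pos'].round(4))
print(((proj('scene',[[.583,.226,.141]])-[235,190])*480/180).round(0),((proj('top',[[.583,.226,.141]])-[130,60])*480/180).round(0))
```

```text
14.2 [0.6712 0.3613 0.2409]
[[203. 197.]] [[165. 196.]]
```

View pics/c4.png

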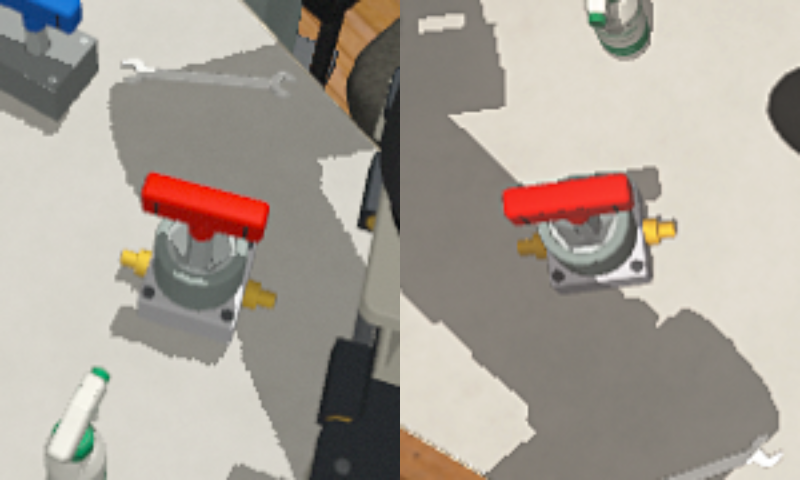

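The red key stands upright in the bonnet with its handle parallel to the ports. The handle top is at crop (207,198), against (203,197) predicted for fully seated. The gripper is clear and the blue key is still in the stand.

```bash
python3 -c "
from plant import job
print(job.close_job())"
```

```text
the job is handed in; nothing more can be done
None
```

The red hex key is fully home and standing upright in the regulator's screw, released, with the blue key left in the stand; I handed the job in at about 14 s, and no verdict came back.

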